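# Set the lamp dial, draw the shaving mirror out to its mark and lock it while holding

### The arm

A 6-joint arm with a two-finger parallel gripper is mounted at the origin on the work surface. World frame = base frame: x ahead of the robot, y to its left, z up, the work surface at z = 0. Lengths are in m, angles in degrees, forces in N, time in s.
With the tool pointing down it reaches from about 0.3 to 0.75 m from the base axis. Payload 8.5 kg.
Tool frame: the origin (TCP) lies between the finger pads; the fingertips stand 17 mm ahead of it and the grasp point (between the pads) lies 2 mm behind it; z points along the fingers, y is the direction in which the jaws open and shut (so a half turn about z gives the same grasp; the last joint's range is limited). The gripper opens to 85 mm and grips with 20 to 120 N. Pads are 22 mm wide; open, the fingers measure 114 mm over their backs; the gripper's body (76 mm by 85 mm) begins 54 mm behind the grasp point. The pads swing forward as they close: fully open they stand 13 mm farther back than shut.
Start: joints at [64.956, 21.807, 74.336, -0, 83.858, -12.336], TCP at [0.121, 0.537, 0.248] pointing down, gripper open.
Joint ranges: [-178.18, 178.18], [-50.72, 133.34], [12.68, 142.11], [-81.47, 261.47], [9.98, 163.14], [-165.26, 165.26]. Speed limits (degrees/s): [136.94, 136.94, 180, 180, 180, 180].

### API

Orientations are given as a 3x3 rotation matrix whose columns are the frame's x, y, z axes.
In Python, from rig import readout, eyes, env gives the robot as it stands.
- The arm moves only by the tool arm_command, never from a script. Its argument "rows" is text: rows parted by semicolons, each of 7 numbers parted by spaces: the closure, from 0 (fully open) to 1 (shut), then the shift along the tool's x, y, z in mm, then the turn, a rotation vector about the tool's x, y, z in degrees. In form: grip dx dy dz rx ry rz; .... A call has 1 to 5 rows; each row shifts and turns the commanded pose from where the row before left it, along the tool's axes as they then stand; what a row does not reach is not made up. A row lasts 1/12 s, in which the tool goes at most 41.7 mm and 7.16 degrees, less where a joint would pass 70% of its speed; a pose out of reach is approached as far as the arm can. A call with a gripper value outside its range is refused whole. The fingers move at their own pace and stop on an object; "squeeze" is the grip in N (left out, the last holds). Time passes only in rows, so rows that do not move let the fingers close. It gives the time, the measured TCP pose, the force and the opening at its end, in the units of the state.
- readout.observe(): the state, without advancing time (a new reading comes with each control period).
- eyes.get_image(name): name is "scene" or "side" or "wrist"; returns the picture (400x640x3 uint8, red, green, blue); there is no depth.
- eyes.camera_model(name): a dict with "mtx" (3x3 intrinsics, pixels), "view" (4x4, takes a point from world to camera coordinates). Camera axes: x right, y up, looking along -z (the intrinsics and any distortion apply to the point x, -y, -z); pixel columns grow to the right and rows downward; lengths in m; the calibration is good to about 2 mm. A picture is of the moment at which its call begins: read the wrist's pose just before it. camera_model takes no time and is no camera call; for the wrist camera it gives the pose at the moment of the call.
- env.close_job(): hands the job in, once; it reports no verdict.
The state is a dict: "time_s": time; "q": joint angles; "qvel": joint speeds; "joint_efforts": joint torques, N m; "position": TCP position; "tool_rot": TCP orientation; "ft_force": force on the tool from outside, world axes, zero at the start; "wrist_torque": the same for the moment, N m; "grip_width": finger opening in m.
Only numpy, scipy, OpenCV 4.12 (cv2) and the standard library are available. Lean on these libraries where they do the work, as an engineer would, in place of code of your own. Each camera call takes 0.05 s, during which the arm holds its last target. There are 200 camera calls.

### The job

Get the extending shaving mirror ready: first turn the lamp dial on its grey box to the three-dot position and leave it clicked in there. Then grip the round sleeve of the mirror leg's upright post, draw the leg out against its spring until the post is level with the steel marker clip on the rail and, keeping the leg gripped there, swing the steel cam lever at the foot of the post fully closed, so that it lies along the leg. Finish still gripping the post with the leg at the mark and the lever closed, so that I can tighten the screw; leave the other things on the shelf where they are.

Things in the scene. Friction and masses are not known exactly. Their poses are not given: they have to be found in the camera images.
- dial_grip (a point): Lamp dial: black upright bar 44 long, 11 wide, on a black disc 54 across (top 57 above the shelf), on the grey lamp box (116 x 116, 50 high) at the rail's inner end. This point is on the dial's axis, 80 above the shelf; the bar spans 57 to 90 above the shelf. x runs along the bar to its pointer end (white line), z up; turns with the dial.
- dial (a joint): Dial angle, rad, grows clockwise seen from above; stops at -0.12 and 1.77. Spring detents at 0, 0.55, 1.10, 1.65, marked on the box by groups of 1, 2, 3, 4 raised studs (dots): three dots = 1.10. Passing between detents takes about 0.1 Nm; it clicks home by itself when let go nearby.
- post_grip (a point): Point on the axis of the mirror leg's upright round post, 88 above the shelf: the place to grip. Round the post is a ribbed grey grip sleeve that turns freely on it, 24 across, 54 to 112 above the shelf. The post stands on a grey runner (60 along the rail x 46) with a black index fin on the clip's side. x is the direction in which the leg draws out (away from the lamp box), z up. The dial's axis lies 138 behind it (-x) when the leg is fully in.
- sleeve: The ribbed grip sleeve on the post, 24 across, 58 high, turning freely with the hand about the upright axis; origin on that axis at the sleeve's lower end, 54 above the shelf.
- leg (a joint): How far the leg is drawn out, m: 0 fully in (start) to 0.17. A return spring pulls it in with 3 N at 0 to 4.5 N at 0.15, friction about 0.6 N; it runs back if let go, even with the lever closed.
- mark_clip: Fixed steel marker clip (12 wide, 24 high) on the rail's flange, on the side away from the robot. Origin on the rail's centre line, 8 above the shelf, straight below where the post's axis must come; the clip itself stands 30 to 49 to the -y side of it. x is the draw-out direction, z up.
- lever_tip (a point): Outer end of the cam lever, 70 above the shelf. The lever is an upright steel blade 6 thick, 18 to 66 out from the post's axis, 50 to 90 above the shelf, turning about the post's own axis on a hub (20 radius, top 51 above the shelf). x points outward along the blade. A finger of a hand that grips the post can push the blade round as the hand turns about the post.
- lever (a joint): Lever angle, rad: 0 open (blade sticks out on the clip's side, 1.0 rad clockwise from the draw-out direction), 1.0 closed at its stop (blade lies over the leg bar, pointing to the mirror). Closes counter-clockwise seen from above; stays where left; friction about 0.06 Nm; starts at 0 to 0.2.
- lota: Bystander, to be left alone: steel lota (round water pot), 110 across, 98 high; origin under its centre.
- tumbler: Bystander, to be left alone: steel tumbler, 72 across, 100 high; origin under its centre.
- soap_box: Bystander, to be left alone: grey plastic soap box, 109 x 76 x 39; origin under its centre.
- comb: Bystander, to be left alone: bamboo comb lying flat, 150 x 36 x 6; origin under its centre.
- cream_jar: Bystander, to be left alone: white cream jar, 60 across, 50 high; origin under its centre.
- nail_brush: Bystander, to be left alone: wooden nail brush lying bristles down, 90 x 36 x 28; origin under its centre.
- stand: Fixed stand: grey lamp box, rail (320 long, 100 wide flange, 26 high) and all they carry. The leg carries a round mirror (128 across, 21 thick, facing along x, 61 to 189 above the shelf) 190 beyond the post in +x. Origin on the shelf, on the rail's centre line, 60 behind the post when the leg is fully in; x is the draw-out direction, z up.

How it is judged (in metres and radians):
On the way, in this order (a step that is already met when the one before it is completed fails the run):
1. the dial is at three dots, let go, with the leg still in (value of joint dial between 0.95 and 1.25 rad and value of joint leg below 0.02 m and contact force between the fingers and stand below 0.5 N), for 0.2 s.
2. the leg is gripped by its post at the mark, the lever still open (x of post_grip in the frame of mark_clip between -0.008 and 0.008 m and contact force between the fingers and sleeve above 5 N and value of joint lever below 0.45 rad), for 0.2 s.
3. the lever is fully closed while the leg is gripped at the mark (x of post_grip in the frame of mark_clip between -0.008 and 0.008 m and contact force between the fingers and sleeve above 5 N and value of joint lever above 0.92 rad), for 0.2 s.
At the end, for the whole second after the job is handed in: The dial is within 0.15 rad of the three-dot position; the post's axis is within 8 mm of the clip along the rail and still; the lever is at 0.92 rad or more (closed is 1.0); the fingers grip the post's sleeve with more than 5 N (all of step 3 and value of joint dial between 0.95 and 1.25 rad and velocity of joint leg below 0.01 m/s); the arm keeps its last pose, push and grip.
It fails at once if the lever is swung shut with the leg more than 15 mm off the mark (value of joint lever above 0.6 rad and (x of post_grip in the frame of mark_clip below -0.015 m or x of post_grip in the frame of mark_clip above 0.015 m)).
It fails at once if another thing on the shelf is moved by more than 30 mm (distance of any of lota, tumbler, soap_box, comb, cream_jar, nail_brush from where it was at the start of the episode above 0.03 m).
It also fails if it takes over 56 s, if anything falls off the work surface, if the arm or the gripper's body presses on something with over 40 N, if the wrist force passes 120 N, or if a joint passes its speed limit or range.

## Working session

There is one attempt and no reset: what is moved stays moved. The work goes in short steps, Python scripts to look and compute and a tool call to move; the robot and the scene stay as the last step left them, time stands still between calls to the robot, and variables do not carry over. Pictures are saved under pics/ and viewed, about 8 in all and at most 12, crops included, and the job is handed in when it is done.

Besides the shell and the picture viewer there is one more tool, called after "Request:" by a JSON object that holds its "name" and its "arguments", one argument or row to a line. arm_command: Moves the arm, as the interface text tells. Its arguments: {"type":"object","properties":{"rows":{"type":"string"},"squeeze":{"type":"number"}},"required":["rows"]}

```bash
mkdir -p pics; ls
cat > h.py <<'E'
import numpy as np,cv2
from rig import readout,eyes,env
def save(n,f):
    im=eyes.get_image(n); cv2.imwrite('pics/'+f,im[:,:,::-1]); return im
def ray(n,u,v,M=None):
    c=M or eyes.camera_model(n);K=np.array(c['mtx']);V=np.array(c['view'])
    d=np.linalg.inv(K)@[u,v,1]; d=np.array([d[0],-d[1],-d[2]])
    R=V[:3,:3]; return -R.T@V[:3,3], R.T@d
def atz(n,u,v,z,M=None):
    o,d=ray(n,u,v,M); return o+d*(z-o[2])/d[2]
def proj(n,p,M=None):
    c=M or eyes.camera_model(n);K=np.array(c['mtx']);V=np.array(c['view'])
    q=V[:3,:3]@p+V[:3,3]; q=K@[q[0],-q[1],-q[2]]; return q[:2]/q[2]
E
python3 - <<'E'
from h import *
save('scene','a.png');save('side','b.png')
s=readout.observe();print({k:np.round(s[k],3).tolist() for k in s})
for n in('scene','side'):
    c=eyes.camera_model(n);print(n,{k:np.round(c[k],3).tolist() for k in c})
E
```

```text
pics
{'time_s': 0.1, 'q': [64.957, 21.839, 74.378, 0.0, 83.856, -12.334], 'qvel': [-0.019, -0.103, -0.094, 0.064, -0.083, -0.075], 'joint_efforts': [0.005, -44.922, -23.166, -0.0, 0.004, -0.0], 'position': [0.121, 0.536, 0.248], 'tool_rot': [[-0.976, 0.22, -0.001], [0.22, 0.976, -0.001], [0.0, -0.001, -1.0]], 'ft_force': [-0.022, -0.388, -0.971], 'wrist_torque': [-0.079, 0.06, 0.011], 'grip_width': 0.085}
scene {'mtx': [[451.418, 0.0, 310.926], [0.0, 451.418, 191.784], [0.0, 0.0, 1.0]], 'view': [[-0.446, 0.895, 0.016, 0.26], [-0.587, -0.306, 0.749, 0.277], [0.676, 0.324, 0.662, -1.675], [0.0, 0.0, 0.0, 1.0]]}
side {'mtx': [[500.85, 0.0, 316.995], [0.0, 500.85, 202.957], [0.0, 0.0, 1.0]], 'view': [[0.749, -0.663, 0.007, -0.446], [0.405, 0.466, 0.787, -0.282], [-0.525, -0.586, 0.617, -1.34], [0.0, 0.0, 0.0, 1.0]]}
```

View pics/a.png

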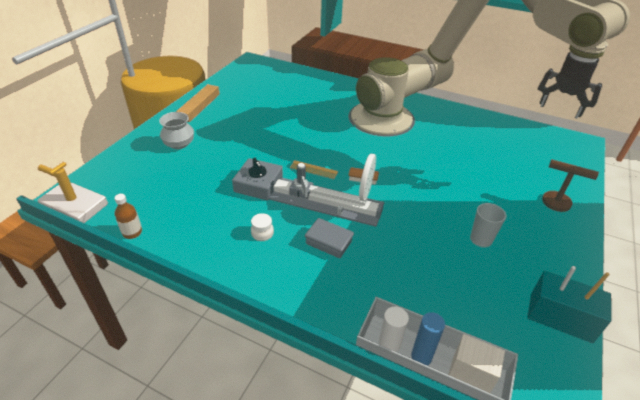

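View pics/b.png

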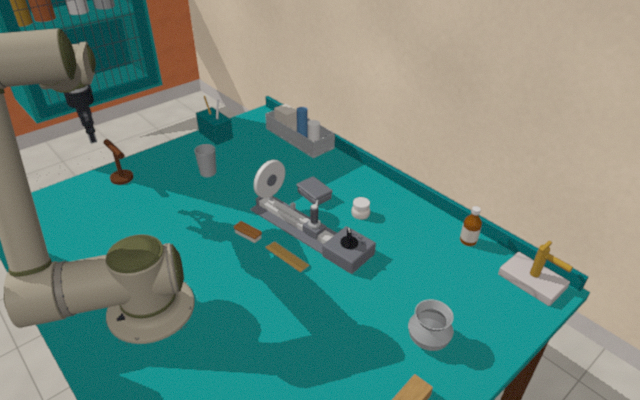

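The scene view shows the lamp box near (258,178), the post near (302,178) and the mirror near (368,177). In the side view the dial is near (348,240) and the post near (314,217). I'll enlarge both.

Run:
```python
from h import *
a=cv2.imread('pics/a.png')[145:230,225:395];b=cv2.imread('pics/b.png')[155:275,240:390]
a=cv2.resize(a,None,fx=4.7,fy=4.7,interpolation=3)[:,:800];cv2.imwrite('pics/c1.png',a)
b=cv2.resize(b,None,fx=5,fy=5,interpolation=3);cv2.imwrite('pics/c2.png',b)
```

```text
(no output)
```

View pics/c1.png

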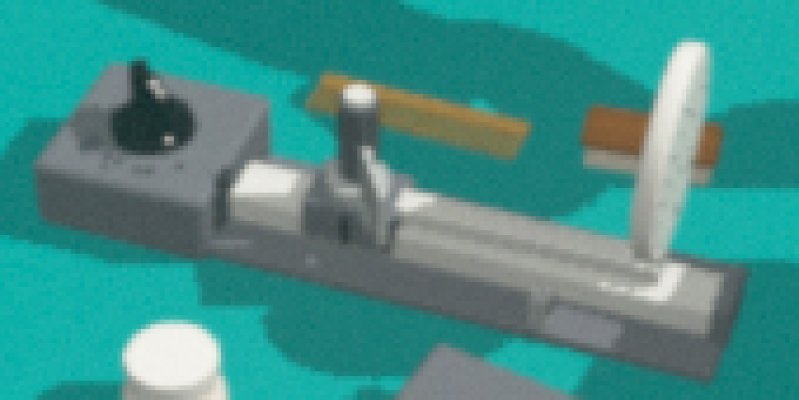

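View pics/c2.png

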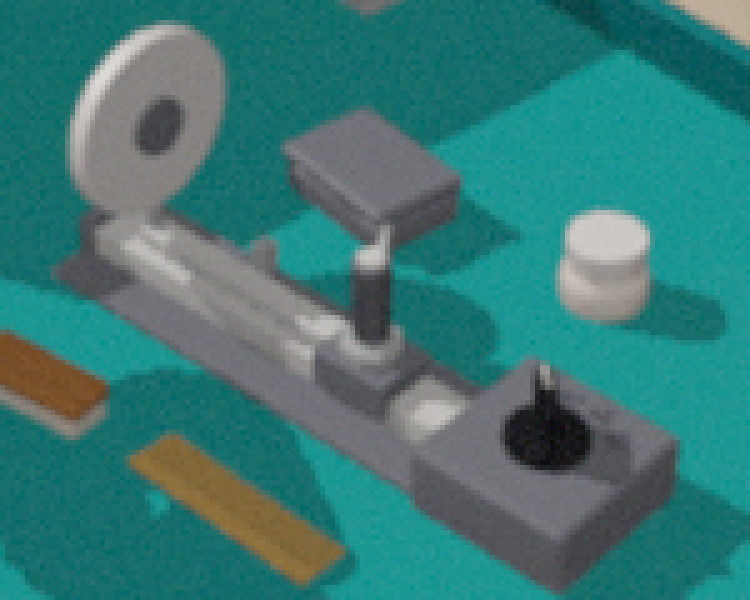

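Run:
```python
from h import *
A=lambda x,y:(225+x/4.7,145+y/4.7)
B=lambda x,y:(240+x/5,155+y/5)
def tri(p,q):
    o1,d1=ray('scene',*p);o2,d2=ray('side',*q)
    t=np.linalg.lstsq(np.c_[d1,-d2],o2-o1,rcond=None)[0]
    a=o1+d1*t[0];b=o2+d2*t[1];return np.round((a+b)/2,4),np.linalg.norm(a-b)
print('post',tri(A(360,92),B(371,258)))
print('dial',tri(A(153,125),B(547,437)),atz('scene',*A(153,125),.057),atz('side',*B(547,437),.057))
print([atz('scene',*A(*p),.05).round(3)[:2].tolist() for p in((37,165),(130,65),(270,100))])
print([atz('side',*B(*p),.05).round(3)[:2].tolist() for p in((412,462),(535,358),(680,445),(562,552))])
print('ptr',atz('scene',*A(137,68),.09),atz('side',*B(543,368),.09), 'base', atz('side',*B(547,400),.09))
print('clip top',tri(A(540,292),B(265,240)))
print('rail end', [atz('scene',*A(*p),.008).round(3)[:2].tolist() for p in((712,380),(748,268))])
```

```text
post (array([ 0.5231, -0.0644,  0.1145]), np.float64(0.005528356884840489))
dial (array([ 0.5418, -0.2013,  0.0518]), np.float64(0.004553195231312512)) [ 0.54555913 -0.19598128  0.057     ] [ 0.53891426 -0.20708994  0.057     ]
[[0.605, -0.244], [0.492, -0.247], [0.482, -0.148]]
[[0.47, -0.166], [0.589, -0.146], [0.599, -0.258], [0.484, -0.275]]
ptr [ 0.53589353 -0.21116167  0.09      ] [ 0.55247515 -0.18767369  0.09      ] base [ 0.53459793 -0.20926204  0.09      ]
clip top (array([0.551 , 0.0714, 0.0331]), np.float64(0.00361636932346041))
rail end [[0.547, 0.183], [0.445, 0.169]]
```

Request:
{"name": "arm_command", "arguments": {
  "rows": "0 0 0 -40 0 0 0; 0 -28 -28 -5 0 0 0; 0 -28 -28 -5 0 0 0; 0 -28 -28 0 0 0 0; 0 -28 -28 0 0 0 0"
}}

```text
time_s: 0.52
position: [0.2059, 0.4011, 0.2983]
tool_rot: [[-0.976, 0.219, 0.0], [0.219, 0.976, 0.0], [-0.0, 0.0, -1.0]]
ft_force: [1.0, 0.3, 0.9]
grip_width: 0.0854
```

Request:
{"name": "arm_command", "arguments": {
  "rows": "0 -28 -28 0 0 0 0; 0 -28 -28 0 0 0 0; 0 -28 -28 0 0 0 0; 0 -28 -28 0 0 0 0; 0 -28 -28 0 0 0 0"
}}

```text
time_s: 0.93
position: [0.3117, 0.2335, 0.2983]
tool_rot: [[-0.976, 0.22, -0.0], [0.22, 0.976, 0.0], [0.0, -0.0, -1.0]]
ft_force: [1.6, 0.7, -0.0]
grip_width: 0.0853
```

Request:
{"name": "arm_command", "arguments": {
  "rows": "0 -28 -28 0 0 0 0; 0 -28 -28 0 0 0 0; 0 -28 -28 0 0 0 0; 0 -28 -28 0 0 0 0; 0 -28 -28 0 0 0 0"
}}

```text
time_s: 1.35
position: [0.4176, 0.0659, 0.2982]
tool_rot: [[-0.975, 0.22, -0.0], [0.22, 0.975, 0.0], [0.0, 0.0, -1.0]]
ft_force: [1.2, 1.2, 0.7]
grip_width: 0.086
```

Request:
{"name": "arm_command", "arguments": {
  "rows": "0 -28 -28 0 0 0 0; 0 -28 -28 0 0 0 0; 0 -28 -28 0 0 0 0; 0 0 0 0 0 0 0; 0 0 0 0 0 0 0"
}}

```text
time_s: 1.77
position: [0.481, -0.0339, 0.2974]
tool_rot: [[-0.975, 0.223, -0.002], [0.223, 0.975, 0.001], [0.002, 0.0, -1.0]]
ft_force: [-0.7, 0.4, 0.7]
grip_width: 0.0853
```

Run:
```python
from h import *
s=readout.observe();M=eyes.camera_model('wrist');im=save('wrist','d0.png')
cv2.imwrite('pics/d.png',cv2.resize(im,(800,500),interpolation=3)[:,:,::-1])
import pickle;pickle.dump(M,open('Md.pkl','wb'))
print(s['time_s'],s['position'],np.round(s['q'],1),np.round(s['tool_rot'],3).tolist())
print(np.round(M['view'],3).tolist(),M['mtx'])
print(proj('wrist',np.array([.542,-.201,.09]),M)*1.25)
```

```text
1.7667 [ 0.48101654 -0.03392921  0.29741228] [-18.1  13.   79.    0.   88.1 -95.3] [[-0.975, 0.223, -0.002], [0.223, 0.975, 0.001], [0.002, 0.0, -1.0]]
[[0.222, 0.975, -0.0, -0.073], [-0.94, 0.214, -0.264, 0.507], [-0.258, 0.059, 0.964, -0.299], [0.0, 0.0, 0.0, 1.0]] [[289.32934981   0.         323.93363806]
 [  0.         289.32934981 204.82326139]
 [  0.           0.           1.        ]]
[257.21019834 324.88537292]
```

View pics/d.png

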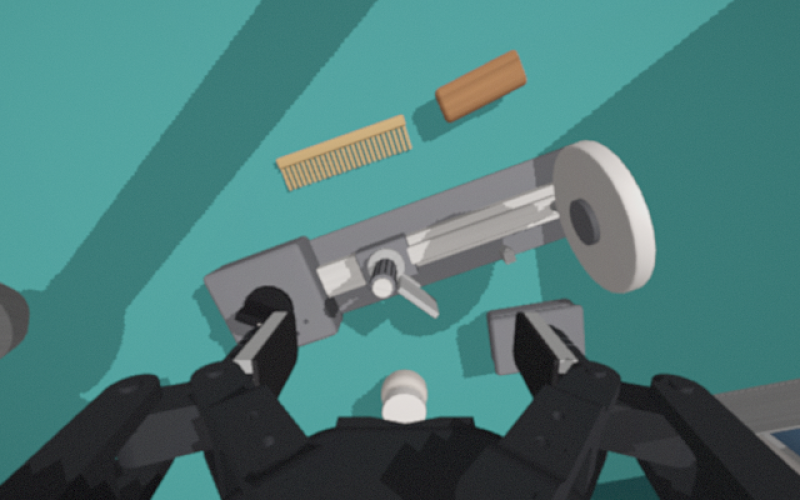

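The wrist view shows the box at about (270,290), the post top at (384,286), the lever tip at (437,312) and the clip at (508,254). One finger hides the dial, so I'll measure these and then move over it.

Run:
```python
from h import *
import pickle;M=pickle.load(open('Md.pkl','rb'))
W=lambda u,v,z:atz('wrist',u/1.25,v/1.25,z,M).round(4)[:2].tolist()
print('box',W(207,277,.05),W(306,238,.05),W(340,319,.05))
print('posttop',W(384,286,.115),'lever tip top',W(437,312,.09),'near',W(400,282,.09))
print('clip',W(508,254,.04))
print('rail top edge',W(311,240,.008),W(533,160,.008))
print('leg edges',W(410,240,.03),W(555,187,.03))
print('mirror',W(600,217,.125))
```

```text
box [0.4909, -0.2574] [0.4732, -0.1398] [0.5709, -0.1298]
posttop [0.5214, -0.0632] lever tip top [0.5684, -0.0217] near [0.5294, -0.0505]
clip [0.5411, 0.0675]
rail top edge [0.4833, -0.1483] [0.4507, 0.1178]
leg edges [0.5042, -0.0341] [0.4819, 0.1298]
mirror [0.4987, 0.1272]
```

Request:
{"name": "arm_command", "arguments": {
  "rows": "0 0 -40 0 0 0 0; 0 0 -40 0 0 0 0; 0 0 -40 0 0 0 0; 0 0 -35 0 0 0 0; 0 0 0 0 0 0 0"
}}

```text
time_s: 2.23
position: [0.4453, -0.187, 0.2982]
tool_rot: [[-0.975, 0.223, -0.001], [0.223, 0.975, -0.001], [0.0, -0.001, -1.0]]
ft_force: [-0.8, -0.1, -0.2]
grip_width: 0.0853
```

Run:
```python
from h import *
s=readout.observe();M=eyes.camera_model('wrist');im=save('wrist','e0.png')
cv2.imwrite('pics/e.png',cv2.resize(im[100:350,150:490],(800,588),interpolation=3)[:,:,::-1])
import pickle;pickle.dump(M,open('Me.pkl','wb'))
print(s['time_s'],s['position'],np.round(s['q'],1),np.round(s['tool_rot'],3).tolist())
```

```text
2.2333 [ 0.44525555 -0.18699268  0.2982333 ] [-3.680e+01  1.300e+01  7.890e+01 -1.000e-01  8.810e+01 -1.139e+02] [[-0.975, 0.223, -0.001], [0.223, 0.975, -0.001], [0.0, -0.001, -1.0]]
```

View pics/e.png

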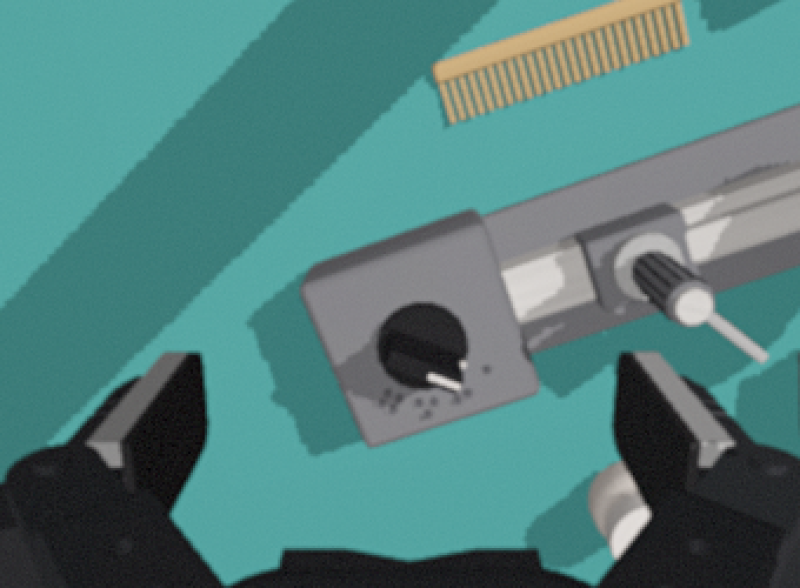

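The dial disc is centred near (423,345), with its pointer line running from (430,377) to (461,387) on top of the bar. The studs are at (487,370) for one, ~(461,396) for two, ~(426,406) for three and ~(390,400) for four.

Run:
```python
from h import *
import pickle;M=pickle.load(open('Me.pkl','rb'))
W=lambda u,v,z:atz('wrist',150+u/2.353,100+v/2.353,z,M).round(4)[:2]
c=W(423,345,.057);print('disc',c)
cb=[W(*p,.05) for p in((303,285),(478,213),(538,390),(370,445))];print('box',np.array(cb).tolist(),np.mean(cb,0))
for n,p,z in(('1',(487,370),.052),('2',(461,396),.052),('3',(426,406),.052),('4',(390,400),.052),('tick',(462,365),.057),('lineA',(430,377),.09),('lineB',(461,387),.09)):
    w=W(*p,z);print(n,w,np.degrees(np.arctan2(*(w-c)[::-1])))
print('post',W(694,306,.115),'levertip',W(765,357,.09))
```

```text
disc [ 0.5381 -0.2011]
box [[0.4892, -0.2611], [0.4698, -0.1541], [0.5852, -0.1403], [0.5991, -0.2481]] [ 0.535825 -0.2009  ]
1 [ 0.5644 -0.1678] 51.69868108758774
2 [ 0.5777 -0.1864] 20.365536264089005
3 [ 0.5796 -0.2084] -9.97647263963888
4 [ 0.5709 -0.2287] -40.07938396363605
tick [ 0.5556 -0.1815] 48.23970029610221
lineA [ 0.5428 -0.1989] 25.083594006191337
lineB [ 0.5523 -0.1839] 50.457553485104604
post [ 0.5222 -0.065 ] levertip [ 0.5709 -0.0228]
```

Request:
{"name": "arm_command", "arguments": {
  "rows": "0 -31 2.4 0 0 0 0; 0 -31 2.4 0 0 0 0; 0 -31.8 2.3 0 0 0 0; 0 0 0 0 0 0 7; 0 0 0 0 0 0 7"
}}

```text
time_s: 2.7
position: [0.5408, -0.1951, 0.2976]
tool_rot: [[-0.892, 0.451, -0.001], [0.451, 0.892, 0.001], [0.001, 0.0, -1.0]]
ft_force: [-0.5, -0.2, -0.9]
grip_width: 0.0857
```

Request:
{"name": "arm_command", "arguments": {
  "rows": "0 0 0 0 0 0 7; 0 0 0 0 0 0 7; 0 0 0 0 0 0 7; 0 0 0 0 0 0 7; 0 0 0 0 0 0 7"
}}

```text
time_s: 3.12
position: [0.5397, -0.1949, 0.2987]
tool_rot: [[-0.471, 0.882, 0.0], [0.882, 0.471, 0.0], [0.0, 0.0, -1.0]]
ft_force: [0.3, 0.4, 0.1]
grip_width: 0.0856
```

Request:
{"name": "arm_command", "arguments": {
  "rows": "0 0 0 20 0 0 7; 0 0 0 20 0 0 7; 0 0 0 20 0 0 7; 0 0 0 20 0 0 7; 0 0 0 20 0 0 7"
}}

```text
time_s: 3.53
position: [0.5397, -0.1949, 0.1979]
tool_rot: [[0.12, 0.993, 0.0], [0.993, -0.12, 0.0], [0.0, 0.0, -1.0]]
ft_force: [-0.2, 0.7, -0.2]
grip_width: 0.0854
```

Request:
{"name": "arm_command", "arguments": {
  "rows": "0 0 0 0 0 0 7; 0 0 0 0 0 0 7; 0 0 0 0 0 0 7; 0 0 0 0 0 0 4; 0 0 0 0 0 0 0"
}}

```text
time_s: 3.95
position: [0.5397, -0.1952, 0.1987]
tool_rot: [[0.526, 0.851, 0.0], [0.851, -0.526, 0.0], [0.0, -0.0, -1.0]]
ft_force: [-0.4, -0.8, -0.2]
grip_width: 0.0854
```

Run:
```python
from h import *
s=readout.observe();M=eyes.camera_model('wrist');im=save('wrist','f0.png')
cv2.imwrite('pics/f.png',cv2.resize(im,(800,500),interpolation=3)[:,:,::-1])
import pickle;pickle.dump(M,open('Mf.pkl','wb'))
print(s['time_s'],s['position'],np.round(s['q'],1),np.round(s['tool_rot'],3).tolist())
```

```text
3.95 [ 0.53973477 -0.19516102  0.19868359] [-31.7  26.4  75.2   0.   78.3   0. ] [[0.526, 0.851, 0.0], [0.851, -0.526, 0.0], [0.0, -0.0, -1.0]]
```

View pics/f.png

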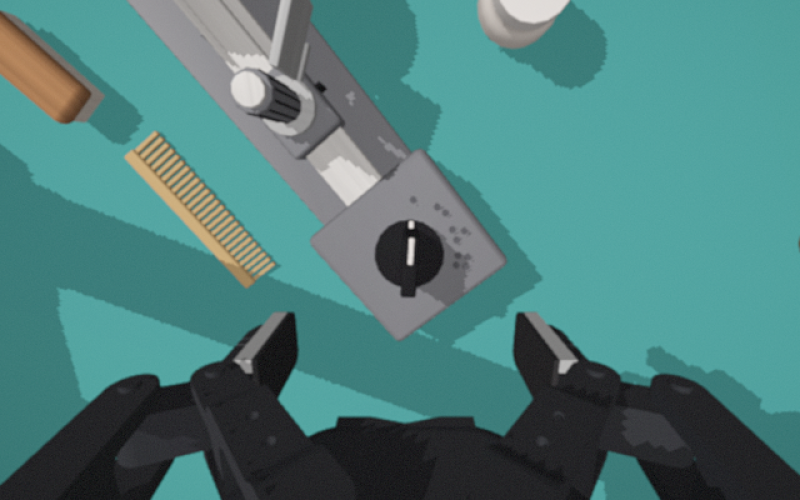

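The bar runs nearly vertically in the image, with its line from (411,222) to (410,265), the bar's low end at (407,296) and the disc centre at (409,254).

Run:
```python
from h import *
import pickle;M=pickle.load(open('Mf.pkl','rb'))
W=lambda u,v,z:atz('wrist',u/1.25,v/1.25,z,M).round(4)[:2]
print('disc',W(409,254,.057))
a,b=W(410,264,.09),W(411.5,224,.09);print('line',a,b,np.degrees(np.arctan2(*(b-a)[::-1])))
a,b=W(407.5,295,.09),W(411.5,221,.09);print('bar',a,b,(a+b)/2,np.degrees(np.arctan2(*(b-a)[::-1])))
for p in((413,200),(441,209),(458,236),(461,260)):
    w=W(*p,.052);c=np.array([.538,-.200]);print(np.degrees(np.arctan2(*(w-c)[::-1])))
print('box',np.mean([W(*p,.05) for p in((312,241),(420,151),(506,262),(400,338))],0))
print('post',W(249,90,.115))
```

```text
disc [ 0.5404 -0.2016]
line [ 0.5416 -0.2002] [ 0.5567 -0.1774] 56.48425986563548
bar [ 0.5285 -0.2184] [ 0.5577 -0.1757] [ 0.5431  -0.19705] 55.63408867399739
50.17642834925916
19.573125830410234
-14.167055522631186
-39.93870074989374
box [ 0.54095  -0.201675]
post [ 0.5227 -0.0663]
```

Request:
{"name": "arm_command", "arguments": {
  "rows": "0 -4.2 3.7 0 0 0 3; 0 0 0 38 0 0 0; 0 0 0 38 0 0 0; 0 0 0 30 0 0 0; 0 0 0 10 0 0 0"
}}

```text
time_s: 4.42
position: [0.5389, -0.2009, 0.0785]
tool_rot: [[0.567, 0.824, -0.006], [0.824, -0.566, 0.004], [-0.0, -0.007, -1.0]]
ft_force: [0.2, -0.0, -1.0]
grip_width: 0.0855
```

Request:
{"name": "arm_command", "arguments": {
  "rows": "0.7 0 0 0 0 0 0; 0.8 0 0 0 0 0 0; 1 0 0 0 0 0 0; 1 0 0 0 0 0 0; 1 0 0 0 0 0 0",
  "squeeze": 25
}}

```text
time_s: 4.83
position: [0.5411, -0.2032, 0.0838]
tool_rot: [[0.569, 0.822, 0.002], [0.822, -0.569, -0.001], [0.0, 0.003, -1.0]]
ft_force: [1.0, 0.1, 0.9]
grip_width: 0.0255
```

Request:
{"name": "arm_command", "arguments": {
  "rows": "1 0 0 0 0 0 0; 1 0 0 0 0 0 0; 1 0 0 0 0 0 0"
}}

```text
time_s: 5.08
position: [0.5393, -0.202, 0.0834]
tool_rot: [[0.569, 0.822, -0.003], [0.822, -0.569, 0.002], [-0.0, -0.003, -1.0]]
ft_force: [-9.2, 5.2, 10.7]
grip_width: 0.0102
```

Run:
```python
from h import *
s=readout.observe()
for k in('position','tool_rot','ft_force','wrist_torque','grip_width','q'): print(k,np.round(s[k],4).tolist())
```

```text
position [0.5393, -0.202, 0.0834]
tool_rot [[0.5691, 0.8223, -0.0027], [0.8223, -0.5691, 0.0016], [-0.0002, -0.0031, -1.0]]
ft_force [-9.214, 5.1719, 10.7233]
wrist_torque [0.8056, 1.3611, -0.031]
grip_width 0.0102
q [-32.3083, 33.905, 83.2992, -0.0057, 62.9737, 2.3785]
```

Request:
{"name": "arm_command", "arguments": {
  "rows": "1 0 -1.5 -3 0 0 0; 1 0 0 0 0 0 5; 1 0 0 0 0 0 6; 1 0 0 0 0 0 6; 1 0 0 0 0 0 6"
}}

```text
time_s: 5.5
position: [0.5388, -0.2017, 0.084]
tool_rot: [[0.848, 0.53, -0.002], [0.53, -0.848, 0.002], [-0.001, -0.002, -1.0]]
ft_force: [1.4, -0.4, -12.6]
grip_width: 0.0101
```

Request:
{"name": "arm_command", "arguments": {
  "rows": "1 0 0 0 0 0 6; 1 0 0 0 0 0 6; 1 0 0 0 0 0 6; 1 0 0 0 0 0 6; 1 0 0 0 0 0 6"
}}

```text
time_s: 5.92
position: [0.5388, -0.2015, 0.084]
tool_rot: [[0.999, 0.035, -0.002], [0.035, -0.999, 0.002], [-0.002, -0.002, -1.0]]
ft_force: [1.5, 1.1, -12.1]
grip_width: 0.01
```

Request:
{"name": "arm_command", "arguments": {
  "rows": "1 0 0 0 0 0 6; 1 0 0 0 0 0 5; 1 0 0 0 0 0 0; 1 0 0 0 0 0 0"
}}

```text
time_s: 6.25
position: [0.5388, -0.2014, 0.084]
tool_rot: [[0.989, -0.149, -0.002], [-0.149, -0.989, 0.002], [-0.002, -0.002, -1.0]]
ft_force: [3.0, 1.3, -18.5]
grip_width: 0.0108
```

Run:
```python
from h import *
s=readout.observe()
for k in('position','tool_rot','ft_force','wrist_torque','grip_width','q'): print(k,np.round(s[k],4).tolist())
```

```text
position [0.5388, -0.2014, 0.084]
tool_rot [[0.9889, -0.1488, -0.002], [-0.1488, -0.9889, 0.002], [-0.0023, -0.0017, -1.0]]
ft_force [2.9757, 1.3382, -18.5321]
wrist_torque [0.2822, -0.6245, -0.0932]
grip_width 0.0108
q [-32.3033, 33.7981, 83.3969, 0.0417, 62.9645, 66.2341]
```

Request:
{"name": "arm_command", "arguments": {
  "rows": "1 0 0 2 0 0 0; 0.6 0 0 0 0 0 0; 0 0 0 0 0 0 0; 0 0 0 0 0 0 0; 0 0 0 0 0 0 0"
}}

```text
time_s: 6.67
position: [0.5396, -0.2025, 0.0841]
tool_rot: [[0.989, -0.151, 0.001], [-0.151, -0.989, -0.001], [0.002, 0.001, -1.0]]
ft_force: [-0.1, -0.5, -0.4]
grip_width: 0.0584
```

Request:
{"name": "arm_command", "arguments": {
  "rows": "0 0 0 0 0 0 0; 0 0 0 -40 0 0 0; 0 0 0 -40 0 0 0; 0 0 0 -40 0 0 0; 0 0 0 0 0 0 0"
}}

```text
time_s: 7.08
position: [0.5416, -0.2035, 0.2114]
tool_rot: [[0.988, -0.151, 0.012], [-0.151, -0.989, -0.008], [0.013, 0.006, -1.0]]
ft_force: [-0.5, -0.1, 0.7]
grip_width: 0.0856
```

Run:
```python
from h import *
s=readout.observe();M=eyes.camera_model('wrist');im=save('wrist','g0.png')
cv2.imwrite('pics/g.png',cv2.resize(im,(800,500),interpolation=3)[:,:,::-1])
import pickle;pickle.dump(M,open('Mg.pkl','wb'))
for k in('time_s','position','tool_rot','ft_force','grip_width','q'): print(k,np.round(s[k],4).tolist())
```

```text
time_s 7.0833
position [0.5416, -0.2035, 0.2114]
tool_rot [[0.9885, -0.1509, 0.012], [-0.1509, -0.9885, -0.0077], [0.013, 0.0058, -0.9999]]
ft_force [-0.478, -0.1187, 0.7287]
grip_width 0.0856
q [-32.3068, 25.9339, 73.8647, -0.0076, 79.3829, 66.3743]
```

View pics/g.png

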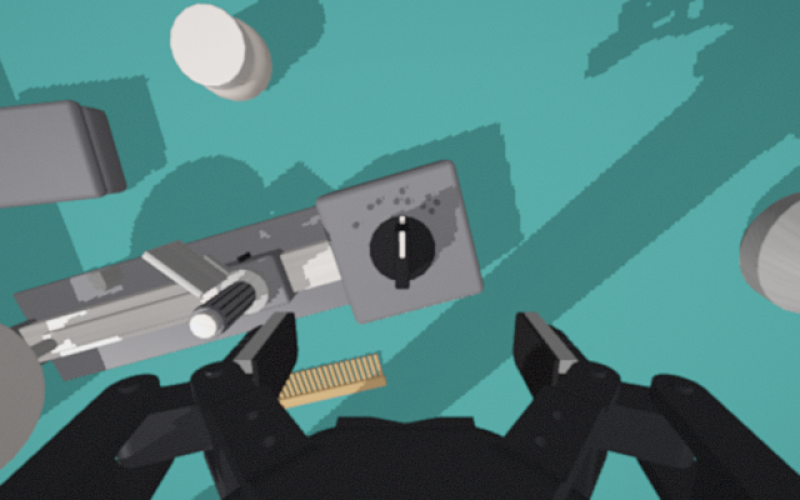

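The pointer line at (402,218) aims at the three-stud group near (400,198), and the hand turned 64°. Next is the post.

Request:
{"name": "arm_command", "arguments": {
  "rows": "0 -10 -33.6 0 0 0 0; 0 -10 -33.6 0 0 0 0; 0 -10 -33.6 0 0 0 0; 0 -10.3 -33.7 0 0 0 0; 0 0 0 0 0 0 -7"
}}

```text
time_s: 7.55
position: [0.5182, -0.0581, 0.2026]
tool_rot: [[1.0, -0.028, -0.002], [-0.028, -1.0, 0.002], [-0.002, -0.002, -1.0]]
ft_force: [0.8, 0.3, -0.0]
grip_width: 0.0853
```

Request:
{"name": "arm_command", "arguments": {
  "rows": "0 0 0 0 0 0 -7; 0 0 0 0 0 0 -7; 0 0 0 0 0 0 -7; 0 0 0 0 0 0 -7; 0 0 0 0 0 0 -7"
}}

```text
time_s: 7.97
position: [0.5195, -0.063, 0.2024]
tool_rot: [[0.832, 0.554, -0.001], [0.554, -0.832, 0.0], [-0.001, -0.001, -1.0]]
ft_force: [0.3, 0.2, -1.1]
grip_width: 0.0856
```

Request:
{"name": "arm_command", "arguments": {
  "rows": "0 0 0 0 0 0 -7; 0 0 0 0 0 0 -7; 0 0 0 0 0 0 -7; 0 0 0 0 0 0 -6; 0 0 0 0 0 0 0"
}}

```text
time_s: 8.38
position: [0.5195, -0.063, 0.2024]
tool_rot: [[0.492, 0.87, -0.001], [0.87, -0.492, 0.0], [-0.0, -0.001, -1.0]]
ft_force: [-0.7, -0.6, -0.1]
grip_width: 0.0856
```

Run:
```python
from h import *
s=readout.observe();M=eyes.camera_model('wrist');im=save('wrist','i0.png')
cv2.imwrite('pics/i.png',cv2.resize(im,(800,500),interpolation=3)[:,:,::-1])
import pickle;pickle.dump(M,open('Mi.pkl','wb'))
for k in('time_s','position','tool_rot','ft_force','grip_width','q'): print(k,np.round(s[k],4).tolist())
```

```text
time_s 8.3833
position [0.5195, -0.063, 0.2024]
tool_rot [[0.4923, 0.8704, -0.0014], [0.8704, -0.4923, 0.0005], [-0.0003, -0.0015, -1.0]]
ft_force [-0.7063, -0.6335, -0.0838]
grip_width 0.0856
q [-19.8891, 21.4289, 82.9961, -0.0032, 75.661, 9.6037]
```

View pics/i.png

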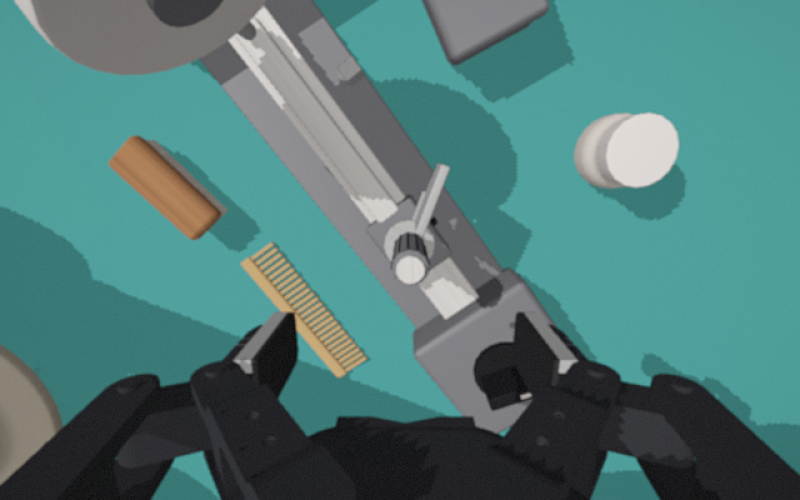

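The post top is at (410,268), the hub around (409,240), the blade tip at (442,167) and the clip at (347,68), top edge about (343,60) to (352,72).

Run:
```python
from h import *
import pickle;M=pickle.load(open('Mi.pkl','rb'))
W=lambda u,v,z:atz('wrist',u/1.25,v/1.25,z,M).round(4)[:2]
print('post',W(410,268,.115),'hub',W(410,238,.051))
a=W(442,168,.09);p=np.array([.522,-.0645]);print('tip',a,np.degrees(np.arctan2(*(a-p)[::-1])))
u=np.array([-np.sin(np.radians(7)),np.cos(np.radians(7))])
for q in((347,66),(350,72),(343,60)):
  for z in(.02,.032):
    c=W(*q,z);print('clip',z,c,'along',(c-p)@u)
cv2.imwrite('pics/j.png',cv2.resize(cv2.imread('pics/i0.png')[20:100,230:330],(800,640),interpolation=3)[:600])
```

```text
post [ 0.523  -0.0645] hub [ 0.526  -0.0609]
tip [ 0.5699 -0.0232] 40.7683372606854
clip 0.02 [0.5469 0.0751] along 0.13552489611834037
clip 0.032 [0.5471 0.072 ] along 0.13242362917957126
clip 0.02 [0.5467 0.0704] along 0.1308843030743072
clip 0.032 [0.547  0.0674] along 0.12787010381636169
clip 0.02 [0.5464 0.0802] along 0.14064781616341368
clip 0.032 [0.5467 0.0768] along 0.13723659844481165
```

View pics/j.png

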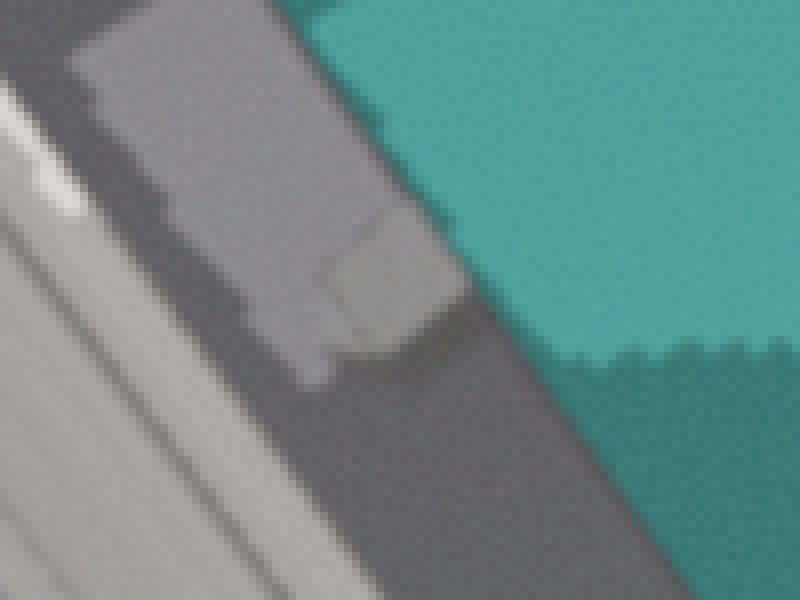

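Counting this, 9 pictures have been viewed. The clip's top face is centred at crop (398,282), which is image (279.7,55.3), with corners (330,280), (405,210), (470,285) and (385,355).

Run:
```python
from h import *
import pickle;M=pickle.load(open('Mi.pkl','rb'))
C=lambda x,y,z:atz('wrist',230+x/8,20+y/8,z,M)[:2]
p=np.array([.5225,-.0648])
for a in(6.5,7,7.5):
  u=np.array([-np.sin(np.radians(a)),np.cos(np.radians(a))]);n=np.array([u[1],-u[0]])
  c=np.array([C(*q,.032) for q in((330,280),(405,210),(470,285),(385,355))])
  print(a,((c-p)@u).round(4),((c-p)@n).round(4),(c.mean(0)-p)@u,c.mean(0))
# rail edge direction at z=.008 (outer edge)
e=C(300,40,.008),C(690,590,.008);d=e[0]-e[1];print('edge dir',np.degrees(np.arctan2(d[1],d[0])))
W=lambda u,v,z:atz('wrist',u/1.25,v/1.25,z,M)[:2]
d=W(222,86,.008)-W(412,330,.008);print('inner edge',np.degrees(np.arctan2(d[1],d[0])))
```

```text
6.5 [0.1351 0.1357 0.1252 0.1251] [0.0341 0.0456 0.0469 0.0343] 0.13027818236378322 [0.54769918 0.06919213]
7 [0.1348 0.1353 0.1247 0.1248] [0.0352 0.0468 0.048  0.0354] 0.12992236670068127 [0.54769918 0.06919213]
7.5 [0.1345 0.1349 0.1243 0.1245] [0.0364 0.048  0.049  0.0365] 0.12955665694634017 [0.54769918 0.06919213]
edge dir 97.38098589841415
inner edge 96.06519340890942
```

Request:
{"name": "arm_command", "arguments": {
  "rows": "0 0 3.5 36 0 0 0; 0 0 0 38 0 0 0; 0 0 0 30 0 0 0; 0 0 0 12 0 0 0; 0 0 0 0 0 0 0"
}}

```text
time_s: 8.85
position: [0.5212, -0.0643, 0.0842]
tool_rot: [[0.499, 0.867, -0.006], [0.867, -0.499, 0.002], [-0.001, -0.006, -1.0]]
ft_force: [-0.3, 0.2, 0.0]
grip_width: 0.0858
```

Request:
{"name": "arm_command", "arguments": {
  "rows": "0.6 0 0 0 0 0 0; 0.8 0 0 0 0 0 0; 1 0 0 0 0 0 0; 1 0 0 0 0 0 0; 1 0 0 0 0 0 0",
  "squeeze": 40
}}

```text
time_s: 9.27
position: [0.5231, -0.0649, 0.0881]
tool_rot: [[0.496, 0.868, 0.001], [0.868, -0.496, -0.0], [0.0, 0.001, -1.0]]
ft_force: [-3.2, 1.6, 5.0]
grip_width: 0.0254
```

Request:
{"name": "arm_command", "arguments": {
  "rows": "1 0 0 0 0 0 0; 1 0 0 0 0 0 0; 1 0 0 0 0 0 0"
}}

```text
time_s: 9.52
position: [0.5224, -0.0644, 0.0883]
tool_rot: [[0.496, 0.869, -0.0], [0.869, -0.496, 0.0], [0.0, -0.0, -1.0]]
ft_force: [-4.5, 3.1, 8.3]
grip_width: 0.023
```

Request:
{"name": "arm_command", "arguments": {
  "rows": "1 6 -4.5 0 0 0 0; 1 13 -9.7 0 0 0 0; 1 13 -9.7 0 0 0 0; 1 13 -9.7 0 0 0 0; 1 13 -9.7 0 0 0 0"
}}

```text
time_s: 9.93
position: [0.5135, 0.0067, 0.0882]
tool_rot: [[0.496, 0.868, -0.0], [0.868, -0.496, -0.002], [-0.002, 0.001, -1.0]]
ft_force: [-5.4, -5.8, 6.4]
grip_width: 0.023
```

Request:
{"name": "arm_command", "arguments": {
  "rows": "1 13 -9.7 0 0 0 0; 1 13 -9.7 0 0 0 0; 1 13 -9.7 0 0 0 0; 1 7.3 -5.4 0 0 0 0; 1 0 0 0 0 0 0"
}}

```text
time_s: 10.35
position: [0.5061, 0.0653, 0.0882]
tool_rot: [[0.494, 0.869, -0.001], [0.869, -0.494, -0.001], [-0.001, 0.0, -1.0]]
ft_force: [-6.2, -4.5, 9.5]
grip_width: 0.0227
```

Request:
{"name": "arm_command", "arguments": {
  "rows": "1 0 0 0 0 0 0; 1 0 0 0 0 0 0"
}}

```text
time_s: 10.52
position: [0.5063, 0.064, 0.0882]
tool_rot: [[0.495, 0.869, -0.001], [0.869, -0.495, -0.001], [-0.002, 0.0, -1.0]]
ft_force: [-7.1, -5.3, 8.4]
grip_width: 0.0231
```

Run:
```python
from h import *
s=readout.observe();M=eyes.camera_model('wrist');im=save('wrist','k0.png');b=save('scene','k1.png')
a=cv2.resize(im[0:280,120:520],(800,560),interpolation=3)
cv2.imwrite('pics/k.png',a[:,:,::-1])
import pickle;pickle.dump(M,open('Mk.pkl','wb'))
for k in('time_s','position','tool_rot','ft_force','grip_width','q'): print(k,np.round(s[k],4).tolist())
print((s['position'][:2]-np.array([.5224,-.0644]))@[-.1219,.9925])
```

```text
time_s 10.5167
position [0.5063, 0.064, 0.0882]
tool_rot [[0.495, 0.8689, -0.0008], [0.8689, -0.495, -0.0015], [-0.0017, 0.0, -1.0]]
ft_force [-7.0855, -5.3288, 8.4197]
grip_width 0.0231
q [-6.0626, 28.3337, 93.8714, -0.1055, 57.833, 23.6635]
0.12941460237171826
```

View pics/k.png

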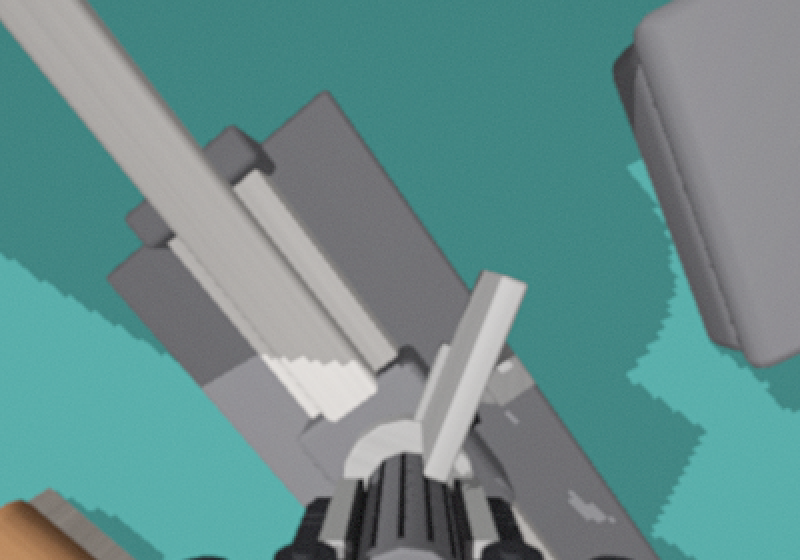

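The blade is still open. The clip's top face shows beside it, with visible corners near (511,350), (536,385) and (500,404).

Run:
```python
from h import *
import pickle;M=pickle.load(open('Mk.pkl','rb'))
C=lambda x,y,z:atz('wrist',120+x/2,y/2,z,M)[:2]
u=np.array([-.1219,.9925]);n=np.array([u[1],-u[0]]);p=np.array([.5063,.0640])
for q in((511,350),(536,385),(500,404)): d=C(*q,.032)-p;print('clip corner along,lat',(d@u).round(4),(d@n).round(4))
for a in(-6,6):
  for l in(30,49): print(a,l,((proj('wrist',np.r_[p+u*a/1e3+n*l/1e3,.032],M)-[120,0])*2).round(0))
t=C(505,280,.09)-p;print('blade',np.degrees(np.arctan2(*t[::-1])))
```

```text
clip corner along,lat 0.0091 0.0483
clip corner along,lat -0.0051 0.0484
clip corner along,lat -0.0034 0.0356
-6 30 [490. 420.]
-6 49 [539. 386.]
6 30 [469. 391.]
6 49 [518. 357.]
blade 41.38865366194195
```

Request:
{"name": "arm_command", "arguments": {
  "rows": "1 1.2 -0.9 0 0 0 0; 1 0 0 0 0 0 0; 1 0 0 0 0 0 0; 1 0 0 0 0 0 -5; 1 0 0 0 0 0 -5"
}}

```text
time_s: 11.03
position: [0.5061, 0.0652, 0.0882]
tool_rot: [[0.333, 0.943, -0.001], [0.943, -0.333, -0.001], [-0.002, -0.0, -1.0]]
ft_force: [-6.4, -4.8, 8.5]
grip_width: 0.0232
```

Request:
{"name": "arm_command", "arguments": {
  "rows": "1 0 0 0 0 0 -5; 1 0 0 0 0 0 -5; 1 0 0 0 0 0 -5; 1 0 0 0 0 0 -5; 1 0 0 0 0 0 -5"
}}

```text
time_s: 11.45
position: [0.506, 0.0652, 0.0882]
tool_rot: [[-0.096, 0.995, -0.001], [0.995, 0.096, -0.001], [-0.001, -0.001, -1.0]]
ft_force: [-6.5, -5.1, 9.4]
grip_width: 0.0231
```

Run:
```python
from h import *
s=readout.observe()
for k in('time_s','position','tool_rot','ft_force','wrist_torque','grip_width','q'): print(k,np.round(s[k],4).tolist())
```

```text
time_s 11.45
position [0.506, 0.0652, 0.0882]
tool_rot [[-0.0965, 0.9953, -0.0013], [0.9953, 0.0965, -0.0014], [-0.0013, -0.0014, -1.0]]
ft_force [-6.4931, -5.0737, 9.3587]
wrist_torque [-0.7114, 1.1018, -0.1132]
grip_width 0.0231
q [-5.9283, 28.3317, 93.8784, -0.1038, 57.8541, -11.4094]
```

Request:
{"name": "arm_command", "arguments": {
  "rows": "1 0 0 0 0 0 -5; 1 0 0 0 0 0 -5; 1 0 0 0 0 0 -5; 1 0 0 0 0 0 -5; 1 0 0 0 0 0 -5"
}}

```text
time_s: 11.87
position: [0.5059, 0.0652, 0.0882]
tool_rot: [[-0.508, 0.861, -0.002], [0.861, 0.508, -0.001], [-0.0, -0.002, -1.0]]
ft_force: [-6.8, -5.0, 10.2]
grip_width: 0.0232
```

Request:
{"name": "arm_command", "arguments": {
  "rows": "1 0 0 0 0 0 -4; 1 0 0 0 0 0 -4; 1 0 0 0 0 0 -3; 1 0 0 0 0 0 -2; 1 0 0 0 0 0 0"
}}

```text
time_s: 12.28
position: [0.5058, 0.0652, 0.0882]
tool_rot: [[-0.687, 0.727, -0.002], [0.727, 0.687, -0.001], [0.0, -0.002, -1.0]]
ft_force: [-8.0, -4.5, 10.1]
grip_width: 0.0227
```

Run:
```python
from h import *
s=readout.observe();M=eyes.camera_model('wrist');im=save('wrist','l0.png')
cv2.imwrite('pics/l.png',cv2.resize(im[0:280,120:520],(800,560),interpolation=3)[:,:,::-1])
import pickle;pickle.dump(M,open('Ml.pkl','wb'))
for k in('time_s','position','tool_rot','ft_force','wrist_torque','grip_width','q'): print(k,np.round(s[k],4).tolist())
```

```text
time_s 12.2833
position [0.5058, 0.0652, 0.0882]
tool_rot [[-0.6871, 0.7266, -0.0017], [0.7266, 0.6871, -0.0014], [0.0002, -0.0022, -1.0]]
ft_force [-8.0273, -4.5339, 10.0701]
wrist_torque [-0.7641, 1.2811, -0.0256]
grip_width 0.0227
q [-5.928, 28.3252, 93.8933, -0.1067, 57.8728, -49.2723]
```

View pics/l.png

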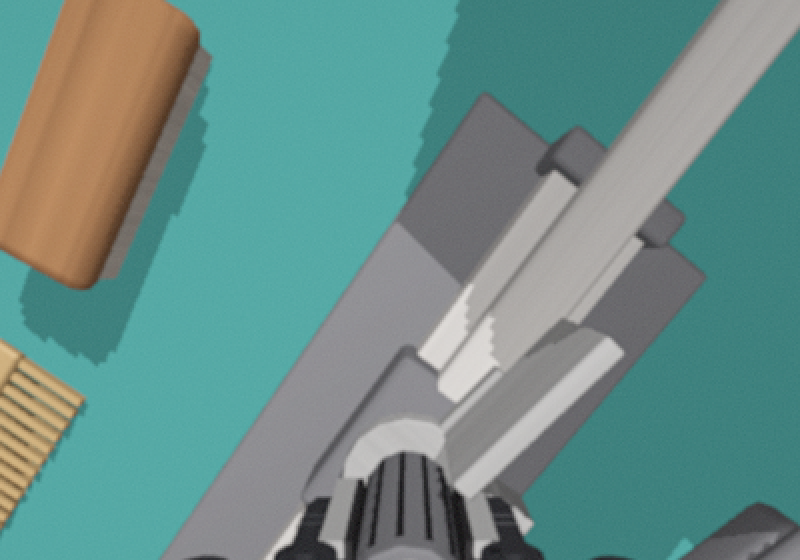

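The finger has moved the blade towards the leg bar; its tip is now at (615,345). I'll work out how much angle is left.

Run:
```python
from h import *
import pickle;M=pickle.load(open('Ml.pkl','rb'))
C=lambda x,y,z:atz('wrist',120+x/2,y/2,z,M)[:2]
p=np.array([.5058,.0652])
for q in((622,350),(605,335),(613,343)): t=C(*q,.09)-p;print('blade',np.degrees(np.arctan2(*t[::-1])),np.hypot(*t))
```

```text
blade 88.42958822982668 0.06474362686853782
blade 92.94514889515771 0.06443616887079813
blade 90.68796297627357 0.06439433225492856
```

Request:
{"name": "arm_command", "arguments": {
  "rows": "1 0 0 0 0 0 -3; 1 0 0 0 0 0 -2; 1 0 0 0 0 0 -2; 1 0 0 0 0 0 -2; 1 0 0 0 0 0 0"
}}

```text
time_s: 12.75
position: [0.5059, 0.0652, 0.0882]
tool_rot: [[-0.792, 0.61, -0.002], [0.61, 0.792, -0.001], [0.0, -0.002, -1.0]]
ft_force: [-7.2, -5.1, 10.3]
grip_width: 0.0228
```

Run:
```python
from h import *
s=readout.observe()
for k in('time_s','position','tool_rot','ft_force','wrist_torque','grip_width','q'): print(k,np.round(s[k],4).tolist())
```

```text
time_s 12.75
position [0.5059, 0.0652, 0.0882]
tool_rot [[-0.7921, 0.6104, -0.0016], [0.6104, 0.7921, -0.0014], [0.0004, -0.0021, -1.0]]
ft_force [-7.171, -5.1025, 10.2553]
wrist_torque [-0.7889, 1.2286, -0.0972]
grip_width 0.0228
q [-5.9353, 28.3263, 93.8853, -0.107, 57.8702, -58.2599]
```

Request:
{"name": "arm_command", "arguments": {
  "rows": "1 0 0 0 0 0 -2; 1 0 0 0 0 0 -2; 1 0 0 0 0 0 0; 1 0 0 0 0 0 0"
}}

```text
time_s: 13.08
position: [0.5062, 0.0651, 0.0882]
tool_rot: [[-0.832, 0.555, -0.001], [0.555, 0.832, -0.001], [-0.0, -0.002, -1.0]]
ft_force: [-6.4, -5.8, 8.4]
grip_width: 0.0229
```

Run:
```python
from h import *
s=readout.observe();M=eyes.camera_model('wrist');im=save('wrist','m0.png')
cv2.imwrite('pics/m.png',cv2.resize(im[0:280,120:520],(800,560),interpolation=3)[:,:,::-1])
import pickle;pickle.dump(M,open('Mm.pkl','wb'))
for k in('time_s','position','tool_rot','ft_force','wrist_torque','grip_width','q'): print(k,np.round(s[k],4).tolist())
```

```text
time_s 13.0833
position [0.5062, 0.0651, 0.0882]
tool_rot [[-0.8315, 0.5555, -0.0008], [0.5555, 0.8315, -0.0014], [-0.0001, -0.0016, -1.0]]
ft_force [-6.4016, -5.771, 8.4128]
wrist_torque [-0.9153, 1.0225, -0.3976]
grip_width 0.0229
q [-5.9398, 28.3403, 93.8617, -0.0995, 57.834, -62.1425]
```

The wrist moment jumped from -0.10 to -0.40 Nm, so the lever is at its stop. The post is about 1 mm from both clip estimates, so I'm handing in.

Run:
```python
from h import *
s=readout.observe();print(s['time_s'],s['position'],s['ft_force'],s['grip_width'],np.round(s['qvel'],2))
print(env.close_job())
```

```text
13.1333 [0.50622836 0.06511566 0.08823143] [-5.8264896  -6.22461452  9.40383073] 0.022858011686607574 [ 0.02  0.   -0.    0.02  0.08  0.02]
the job is handed in; nothing more can be done
None
```

I turned the lamp dial to three dots, drew the leg out to the marker clip, and closed the cam lever. I handed the job in at 13.1 s, still gripping the post; no verdict was reported.

- **Dial:** I turned it 64° clockwise (three dots is 63°) and let go. In the picture the pointer aimed at the three-stud group.
- **Leg at the mark:** the gripper is about 131 mm along from where it first gripped the post. My two camera estimates of the clip were about 130 and 131 mm, so it should be within about 1–2 mm.
- **Lever:** the finger swung it round to its stop. The last picture I could view, 13° of hand turn earlier, showed the blade at about 90°, where closed is about 97°. On the final 4° the wrist moment rose from 0.10 to 0.40 Nm, which I took as the stop.
- **Grip:** set to 40 N, with the fingers 23 mm apart on the 24 mm sleeve. The arm was still at the end.

**Not checked:** I had used all 12 picture views, so I did not see the closed lever itself. I also took no final picture of the dial or of the other things on the shelf, though I felt no contact with any of them.

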